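# Count whole tablets into the trough of a counting tray and shut its cover

### The job

On the blue counting tray lie four whole white disinfectant tablets and one broken half tablet. With your fingertips sweep the four whole tablets across the platform into the trough, without picking any tablet up and leaving the half tablet on the platform, then swing the trough's open cover fully down over them. Leave the things round the tray where they are.

Things in the scene. Friction and masses are not known exactly. Their poses are not given: they have to be found in the camera images.
- tray: blue tablet counting tray, fixed, 216 mm (its x) by 248 mm (its y, from -130 to +118 mm, roughly to the robot's left), turned up to 0.35 rad; origin on its underside, z up. Low walls rise 12 mm above its platform at the back (x = +104 mm), front (x = -104 mm, with a 40 mm wide spout at y = 73 to 113 mm) and far side (y = +114 mm); none towards the trough. All tablets start centred within y = -40 to +55, x = -77 to +77 mm
- platform (a point): centre of the flat platform's top on the tray (tray x = 0, y = +24 mm, 35 mm above the worktop); its axes are the tray's. The platform spans tray y = -66 to +114 mm and x = -104 to +104 mm; its open edge at y = -66 mm drops into the trough
- trough (a point): middle of the trough's floor (tray x = 0, y = -96 mm, 3 mm above the worktop, 32 mm below the platform); its axes are the tray's. The trough spans tray y = -66 to -126 mm and x = -104 to +104 mm and lies on the robot's right
- cover_hinge (a point): middle of the cover's hinge line, on the trough's outer wall (tray x = 0, y = -128 mm, 35.5 mm above the worktop); the line runs along the tray's x. The cover is a frosted pale plate, 204 mm along the hinge by 68 mm, 3 mm thick; shut, it lies flat, its underside level with the platform and its free edge lapping 6 mm onto the platform
- cover (a joint): cover angle in rad: 0 = shut, grows as it opens; starts at 1.95 to 2.2, leaning outward past upright (stop at 2.25). A stiff hinge: it stays at any angle, and about 0.8 N at 40 mm from the hinge moves it. It is shut by pushing its outer face (away from the platform) over and then down
- cover_tab (a point): finger tab in the middle of the cover's free edge, 40 mm wide, reaching 72 mm from the hinge; this point lies 68 mm from the hinge, at mid-thickness; its axes turn with the cover (z out of its outer face)
- tablet_1: whole white disinfectant tablet, a disc of 30 mm diameter and 10 mm thick, 11 to 17 g, with a fine score line across its face; slides on the platform; origin at the centre of its underside, z along its axis
- tablet_2: whole white disinfectant tablet, a disc of 30 mm diameter and 10 mm thick, 11 to 17 g, with a fine score line across its face; slides on the platform; origin at the centre of its underside, z along its axis
- tablet_3: whole white disinfectant tablet, a disc of 30 mm diameter and 10 mm thick, 11 to 17 g, with a fine score line across its face; slides on the platform; origin at the centre of its underside, z along its axis
- tablet_4: whole white disinfectant tablet, a disc of 30 mm diameter and 10 mm thick, 11 to 17 g, with a fine score line across its face; slides on the platform; origin at the centre of its underside, z along its axis
- half_tablet: broken half of such a tablet, a white half disc 30 mm by 15 mm and 10 mm thick with a rough straight broken edge, to be left on the platform; origin on its underside 6 mm from the broken edge, near its middle; 12 g; its y axis points from the broken edge to the round side
- tablet_jar: white closed tablet jar with a blue cap, about 68 mm in diameter and 95 mm tall, standing left of the tray; bystander, not to be moved; origin at the centre of its underside
- tweezers: steel tweezers lying right of the tray, 129 mm long; bystander, not to be moved; origin at the centre of the underside
- marker: white and red marker pen lying right of the tray, 135 mm long; bystander, not to be moved; origin at the centre of the underside

How it is judged:
On the way, in this order (a step that is already met when the one before it is completed fails the run):
1. all four whole tablets lie in the trough, the half tablet still on the platform (y of tablet_1 in the frame of tray between -0.13 and -0.06 m and z of each of tablet_1, tablet_2, tablet_3, tablet_4 in the frame of tray below 0.029 m and x of tablet_1 in the frame of tray between -0.108 and 0.108 m and y of tablet_2 in the frame of tray between -0.13 and -0.06 m and x of tablet_2 in the frame of tray between -0.108 and 0.108 m and y of tablet_3 in the frame of tray between -0.13 and -0.06 m and x of tablet_3 in the frame of tray between -0.108 and 0.108 m and y of tablet_4 in the frame of tray between -0.13 and -0.06 m and x of tablet_4 in the frame of tray between -0.108 and 0.108 m and y of half_tablet in the frame of tray between -0.064 and 0.116 m and x of half_tablet in the frame of tray between -0.106 and 0.106 m and z of half_tablet in the frame of tray between 0.03 and 0.045 m), for 0.2 s.
2. the cover is shut over them (value of joint cover below 0.06 rad), for 0.2 s.
At the end, for the whole second after the job is handed in: All four whole tablets lie in the trough, the half tablet lies on the platform, all at rest, and the cover is down to within 0.06 rad of shut (about 3 mm at its edge) (all of step 1 and linear speed of each of tablet_1, tablet_2, tablet_3, tablet_4, half_tablet below 0.02 m/s and value of joint cover below 0.06 rad); the robot touches nothing.
It fails at once if a tablet or the half tablet is lifted more than 20 mm off the platform (z of any of tablet_1, tablet_2, tablet_3, tablet_4, half_tablet in the frame of tray above 0.055 m).
It fails at once if the half tablet leaves the platform (z of half_tablet in the frame of tray below 0.025 m).
It fails at once if the jar, tweezers or marker is moved more than 20 mm (distance of any of tablet_jar, tweezers, marker from where it was at the start of the episode above 0.02 m).
It also fails if it takes over 54 s, if anything falls off the work surface, if the arm or the gripper's body presses on something with over 40 N, if the wrist force passes 120 N, or if a joint passes its speed limit or range.

### The arm

A 6-joint arm with a two-finger parallel gripper is mounted at the origin on a cart in front of the work surface, level with it; the furniture and walls round the work are solid. World frame = base frame: x ahead of the robot, y to its left, z up, the work surface at z = 0. Lengths are in m, angles in rad, forces in N, time in s.
With the tool pointing down it reaches from about 0.425 to 1.125 m from the base axis. Payload 14.9 kg.
Tool frame: the origin (TCP) lies midway between the tips of the shut fingers; the grasp point (between the pads) lies 19 mm behind it (robot.grasp_offset is the distance from the TCP to the grasp point, in m); z points along the fingers, x is the direction in which the jaws open and shut, and the axes are right-handed (so a half turn about z gives the same grasp; the last joint's range is limited). The gripper opens to 91 mm and grips with 3 to 60 N. Pads are 32 mm wide; open, the fingers measure 118 mm over their backs; the gripper's body (76 mm by 178 mm) begins 60 mm behind the grasp point.
Start: joints at [1.18, 0.379, 1.734, -0, 1.028, -0.033], TCP at [0.245, 0.656, 0.214] pointing down, gripper open.
Joint ranges: [-2.77, 2.77], [-0.74, 2.19], [0, 2.66], [-1.06, 4.2], [0.31, 2.87], [-3.08, 3.08]. Speed limits (rad/s): [1.89, 1.89, 2.39, 3.14, 3.14, 3.14].

### API

Orientations are given as a unit quaternion [w, x, y, z].
In Python, from station import telemetry, viewer, order, find_in, place_of, robot gives the robot as it stands.
- The arm moves only by the shell command python3 -m pendant 'ROWS'. ROWS is JSON, a list of rows, each an object with "dr": the turn, a rotation vector about the tool's x, y, z in units of 6 degrees (1.0 is 6 degrees), a list of three; "dp": the shift along the tool's x, y, z in mm, a list of three; "grip": the opening in per cent of the stroke, from 0 (shut) to 100 (fully open). In form: [{"dr": [wx, wy, wz], "dp": [x, y, z], "grip": grip}, ...]. A call has 1 to 10 rows; each row shifts and turns the pose as measured when the row begins, along the tool's axes as they then stand; what a row does not reach is not made up. A row lasts 1/12 s, in which the tool goes at most 41.7 mm and 7.16 degrees, less where a joint would pass 70% of its speed; a pose out of reach is approached as far as the arm can. A call is refused whole if a number of a shift passes 41.7 or a number of a turn 1, either way. A call with a gripper value outside its range is refused whole. The fingers move at their own pace and stop on an object; the grip force is fixed at half the most. Time passes only in rows, so rows that do not move let the fingers close. It gives the time, the measured TCP pose, the force and the opening at its end, in the units of the state.
- telemetry.get_obs(): the state, without advancing time (a new reading comes with each control period).
- viewer.camera(name): name is "side" or "top" or "wrist"; returns a dict with "img" (384x512x3 uint8, blue, green, red), "range_z" (384x512 float32, m along the optical axis (not along the pixel's ray), 0 where there is no reading), "fx", "fy", "cx", "cy" (pixels), "world_from_camera" (4x4, takes a point from camera to world coordinates). Camera axes: x right, y down, z forward; pixel columns grow to the right and rows downward; lengths in m; the calibration is good to about 2 mm. A picture is of the moment at which its call begins.
- order.close_job(): hands the job in, once; it reports no verdict.
Trained networks look in the newest picture that a camera, given by its name, has taken for a name from the list of things; names that differ only in an ending like _2 or _b are one class to them, and where a whole thing is asked for, a point or a joint stands for the part that bears it (a point fixed in the world has none). Each returns a list of dicts, best first, with "conf" (0 to 1); they miss things now and then, are a little off and sometimes report something else, mostly with a low value. They report only what shows in the picture. A call takes as long as a camera call.
- find_in(camera, query): "rect" ([left, top, width, height] in pixels, round what is visible of it).
- place_of(camera, query): "xy" ([column, row] in pixels: a listed point, or the origin of a listed thing).
The state is a dict: "clock": time; "joint_positions": joint angles; "joint_vel": joint speeds; "joint_torque": joint torques, N m; "eef_pos": TCP position; "eef_rot": TCP orientation; "ft_force": force on the tool from outside, world axes, zero at the start; "wrist_torque": the same for the moment, N m; "width": opening from 0.0 (shut) to 1.0 (fully open).
Only numpy, scipy, OpenCV 4.12 (cv2) and the standard library are available. Lean on these libraries where they do the work, as an engineer would, in place of code of your own. Each camera call takes 0.05 s, during which the arm holds its last target.

## Working session

There is one attempt and no reset: what is moved stays moved. The work goes in short steps, Python scripts to look and compute and a shell command to move; the robot and the scene stay as the last step left them, time stands still between calls to the robot, and variables do not carry over. Pictures are saved under pics/ and viewed, and the job is handed in when it is done.

```bash
ls; mkdir -p pics; cat > h.py <<'E'
import numpy as np, cv2
from station import telemetry, viewer, order, find_in, place_of, robot
def cam(n,fn=None):
    c=viewer.camera(n)
    if fn: cv2.imwrite('pics/'+fn,c['img'])
    return c
def w(c,u,v,z=None):
    T=c['world_from_camera']; d=np.array([(u-c['cx'])/c['fx'],(v-c['cy'])/c['fy'],1])
    if z is None:
        return (T@np.append(d*c['range_z'][int(round(v)),int(round(u))],1))[:3]
    r=T[:3,:3]@d; o=T[:3,3]; return o+r*(z-o[2])/r[2]
E
python3 - <<'E'
from h import *
np.set_printoptions(precision=4,suppress=True)
print(telemetry.get_obs())
for n in('top','side','wrist'):
    c=cam(n,n+'0.png')
    print(n,c['world_from_camera'],c['fx'],c['cx'])
    for q in('tray','platform','trough','cover_hinge','cover_tab','tablet_1','half_tablet','tablet_jar','tweezers','marker'):
        for p in place_of(n,q):
            u,v=p['xy']
            if 0<=u<511 and 0<=v<383: print(n,q,round(p['conf'],2),np.round(p['xy'],1),w(c,u,v))
print(telemetry.get_obs()['clock'])
E
```

```text
pics
{'clock': 0.0, 'joint_positions': array([ 1.1797,  0.3794,  1.7348, -0.    ,  1.0285, -0.0333]), 'joint_vel': array([-0.0008,  0.0001,  0.0002, -0.0007, -0.0012, -0.0011]), 'joint_torque': array([ -0.0032, -76.37  , -43.4375,   0.0649,   0.0424,  -0.0001]), 'eef_pos': array([0.245 , 0.6553, 0.2133]), 'eef_rot': array([ 0.0003,  0.8216,  0.57  , -0.0004]), 'ft_force': array([ 0.1424,  0.188 , -0.2668]), 'wrist_torque': array([-0.0758, -0.0127,  0.0213]), 'width': 0.9989619030760523}
top [[-0.0024 -0.9924  0.1232  0.373 ]
 [-1.      0.0014 -0.0083 -0.    ]
 [ 0.0081 -0.1232 -0.9923  1.204 ]
 [ 0.      0.      0.      1.    ]] 435.2862167349718 261.86666139772865
top tray 0.7 [216.3 188.2] [0.5262 0.1134 0.0356]
top tray 0.46 [208.7 185.6] [0.5333 0.1339 0.036 ]
top tray 0.3 [120.1 193.8] [0.5044 0.3535 0.0946]
top trough 0.95 [249.2 198.9] [0.5003 0.025  0.0046]
top cover_hinge 0.93 [261.2 204.7] [ 0.4813 -0.008   0.035 ]
top cover_hinge 0.51 [238.5 168. ] [0.5817 0.0536 0.0348]
top cover_tab 0.77 [272.1 205.5] [ 0.4739 -0.0356  0.0915]
top tablet_1 0.64 [216.1 215.4] [0.452  0.11
[... 1225 characters left out ...]
tablet 0.59 [248.6 202.4] [ 0.4977 -0.0223  0.0365]
side half_tablet 0.43 [271.3 193. ] [0.5783 0.0483 0.0371]
side half_tablet 0.38 [259.  191.8] [0.5331 0.068  0.0308]
side tablet_jar 0.76 [255.4 164.4] [0.5142 0.3455 0.019 ]
side tablet_jar 0.27 [268.7 181.9] [0.5697 0.1299 0.0415]
side tweezers 0.42 [263.  262.8] [ 0.5491 -0.2995 -0.0036]
side tweezers 0.3 [218.9 276.1] [ 0.4306 -0.3725  0.008 ]
side marker 0.68 [217.6 270.9] [ 0.4257 -0.3578  0.0133]
side marker 0.5 [251.6 180. ] [0.503  0.1569 0.0354]
wrist [[ 0.3508  0.9042  0.2437  0.1759]
 [ 0.9365 -0.3387 -0.0912  0.6809]
 [ 0.      0.2602 -0.9656  0.3858]
 [ 0.      0.      0.      1.    ]] 340.0038715396367 252.4618556485443
1.65
```

View pictures.

```bash
python3 - <<'E'
import cv2
a=cv2.imread('pics/top0.png')[130:270,90:400]
cv2.imwrite('pics/top0c.png',cv2.resize(a,None,fx=2.58,fy=2.58,interpolation=2))
a=cv2.imread('pics/side0.png')[130:290,170:350]
cv2.imwrite('pics/side0c.png',cv2.resize(a,None,fx=3.5,fy=3.5,interpolation=2))
E
```

```text
(no output)
```

View pics/top0c.png

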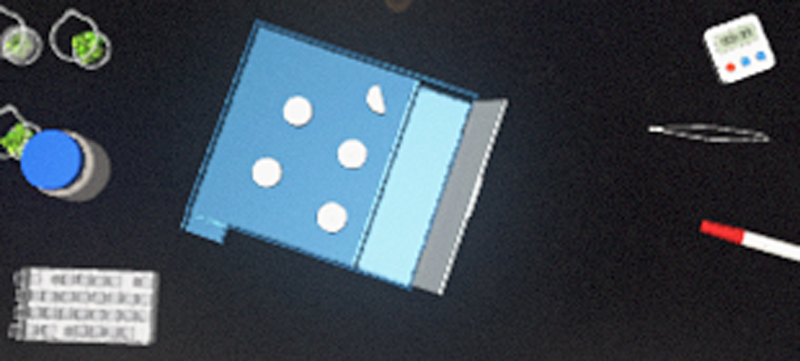

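View pics/side0c.png

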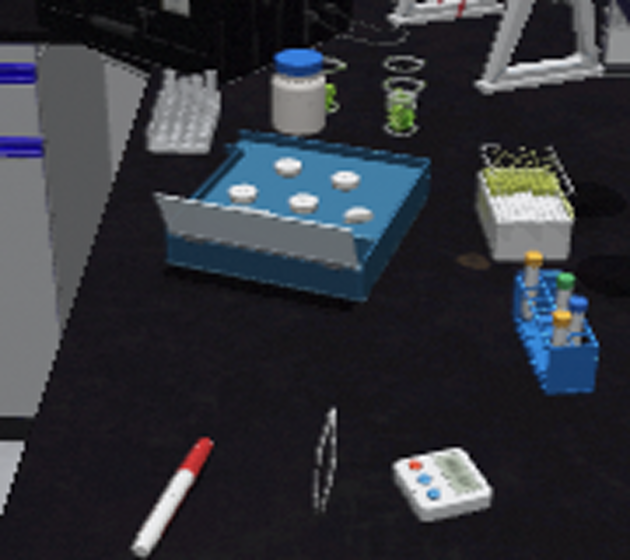

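```bash
cat > m.py <<'E'
from h import *
np.set_printoptions(precision=4,suppress=True)
def cloud(c):
    H,W=c['range_z'].shape; v,u=np.mgrid[:H,:W]; z=c['range_z']
    P=np.stack([(u-c['cx'])/c['fx']*z,(v-c['cy'])/c['fy']*z,z],-1)
    T=c['world_from_camera']; return P@T[:3,:3].T+T[:3,3]
def tabs(c,zp=.045):
    im=c['img'].astype(int); P=cloud(c)
    m=(im.min(2)>170)&(P[...,0]>.38)&(P[...,0]<.68)&(P[...,1]>-.0)&(P[...,1]<.26)
    n,l,s,ce=cv2.connectedComponentsWithStats(m.astype(np.uint8))
    return [(s[i,4],ce[i],w(c,*ce[i],z=zp)) for i in range(1,n) if s[i,4]>15]
E
cat > a.py <<'E'
from m import *
c=cam('top'); P=cloud(c); s=cam('side'); S=cloud(s)
R=P[125:265,150:300].reshape(-1,3)
blue=(c['img'].astype(int)); b=(blue[...,0]-blue[...,2]>40)[125:265,150:300].ravel()
pl=R[b&(abs(R[:,2]-.036)<.02)]
print('platz median',np.median(pl[:,2]), len(pl))
rect=cv2.minAreaRect(R[b&(R[:,2]<.08)][:,:2].astype(np.float32)); print(rect, cv2.boxPoints(rect))
rect=cv2.minAreaRect(R[b&(R[:,2]>.022)&(R[:,2]<.08)&(R[:,0]<.7)][:,:2].astype(np.float32)); print('plat',rect)
for t in tabs(c): print(t)
for t in tabs(s): print('side',t)
# cover pts
m=(S[...,1]<.02)&(S[...,1]>-.12)&(S[...,2]>.05)&(S[...,0]>.35)&(S[...,0]<.65)
q=S[m]; ce=q.mean(0); U,sv,V=np.linalg.svd(q-ce,full_matrices=False); print('cover',len(q),ce,sv,V, q[:,2].max())
print(telemetry.get_obs()['clock'])
E
python3 a.py
```

```text
platz median 0.03495363328064127 5280
((0.5214444994926453, 0.1138748899102211), (0.26006510853767395, 0.24364914000034332), 71.13056945800781) [[ 0.3641  0.0302]
 [ 0.5947 -0.0486]
 [ 0.6788  0.1975]
 [ 0.4482  0.2763]]
plat ((0.5143553018569946, 0.11074964702129364), (0.24824123084545135, 0.2325638234615326), 71.01506042480469)
(np.int32(58), array([235.1552, 168.1379]), array([0.5795, 0.0622, 0.045 ]))
(np.int32(101), array([204.9802, 172.5248]), array([0.5676, 0.1434, 0.045 ]))
(np.int32(1153), array([247.2238, 206.7476]), array([0.4749, 0.0294, 0.045 ]))
(np.int32(99), array([225.9697, 189.1313]), array([0.5224, 0.0865, 0.045 ]))
(np.int32(102), array([192.9216, 196.2157]), array([0.5034, 0.1747, 0.045 ]))
(np.int32(104), array([218.1731, 213.6731]), array([0.4565, 0.1068, 0.045 ]))
side (np.int32(18), array([252.    , 176.6667]), array([0.5042, 0.1671, 0.045 ]))
side (np.int32(21), array([268.0476, 180.2857]), array([0.5672, 0.1369, 0.045 ]))
side (np.int32(23), array([238.9565, 184.1739]), array([0.4568, 0.1003, 0.045 ]))
side (np.int32(21), array([256.2857, 187.0476]), array([0.5227, 0.0787, 0.045 ]))
cover 469 [ 0.4798 -0.0321  0.0741] [1.2636 0.3235 0.0294] [[ 0.9463 -0.3233 -0.0023]
 [-0.1403 -0.4169  0.8981]
 [-0.2913 -0.8495 -0.4399]] 0.09904355172894841
1.75
```

```bash
cat > b.py <<'E'
from m import *
import json,sys
c=cam('top'); 
A=w(c,252,161.8,z=.035);B=w(c,228.4,233.9,z=.035); print('edge',A,B)
d=(A-B)[:2]; print(np.arctan2(d[1],d[0]),np.linalg.norm(d))
from scipy.optimize import minimize
# tray outline fit: blue mask vs projected model, IoU style
im=c['img'].astype(int); mask=((im[...,0]-im[...,2]>40)).astype(np.uint8)
T=np.linalg.inv(c['world_from_camera'])
def proj(p):
    q=p@T[:3,:3].T+T[:3,3]; return np.c_[q[:,0]/q[:,2]*c['fx']+c['cx'],q[:,1]/q[:,2]*c['fy']+c['cy']]
def tw(pose,l):
    x,y,a=pose; l=np.array(l,float); return np.c_[x+np.cos(a)*l[:,0]-np.sin(a)*l[:,1],y+np.sin(a)*l[:,0]+np.cos(a)*l[:,1],l[:,2]]
g=cv2.resize(c['img'],None,fx=4,fy=4,interpolation=cv2.INTER_CUBIC)
grad=None
pose0=np.array([float(v) for v in sys.argv[1:4]])
def lines(pose):
    L=[]
    z=.047
    for P in([(-.108,.118,z),(.108,.118,z),(.108,-.066,z)],[(-.104,-.066,.035),(.104,-.066,.035)],[(-.104,-.126,.0355),(.104,-.126,.0355)],[(-.108,.118,z),(-.108,-.066,z)]):
        L.append(proj(tw(pose,P)))
    return L
for l in lines(pose0): cv2.polylines(g,[np.round(l*4+2).astype(int)],False,(0,0,255),1)
cv2.imwrite('pics/ov%s.png'%sys.argv[4],cv2.resize(g[530:1000,650:1200],None,fx=1.4,fy=1.4))
x,y,a=pose0
for t in tabs(c):
    dx=t[2][:2]-[x,y]; print(t[0],t[2],'tray',np.array([np.cos(a)*dx[0]+np.sin(a)*dx[1],-np.sin(a)*dx[0]+np.cos(a)*dx[1]]))
E
python3 b.py 0.5195 0.110 -0.329 1
```

```text
edge [0.5988 0.0169 0.035 ] [0.4031 0.0798 0.035 ]
-0.3113160746155217 0.2056054994753443
58 [0.5795 0.0622 0.045 ] tray [ 0.0723 -0.0259]
101 [0.5676 0.1432 0.045 ] tray [0.0348 0.047 ]
1155 [0.4749 0.0295 0.045 ] tray [-0.0162 -0.0906]
102 [0.5222 0.0863 0.045 ] tray [ 0.0102 -0.0215]
102 [0.5034 0.1747 0.045 ] tray [-0.0361  0.0561]
105 [0.4567 0.1067 0.045 ] tray [-0.0584 -0.0234]
```

View pics/ov1.png

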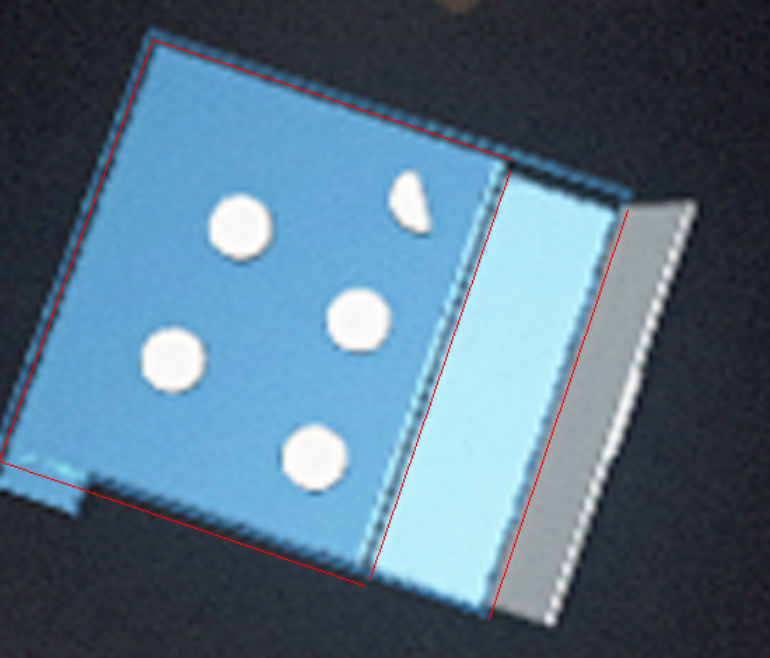

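```bash
python3 b.py 0.5235 0.1123 -0.326 2
```

```text
edge [0.5988 0.0169 0.035 ] [0.4031 0.0798 0.035 ]
-0.3113160746155217 0.2056054994753443
56 [0.5795 0.0623 0.045 ] tray [ 0.069  -0.0294]
101 [0.5676 0.1435 0.045 ] tray [0.0318 0.0437]
1154 [0.4748 0.0295 0.045 ] tray [-0.0196 -0.094 ]
99 [0.5223 0.0863 0.045 ] tray [ 0.0071 -0.025 ]
102 [0.5034 0.1747 0.045 ] tray [-0.039   0.0527]
105 [0.4567 0.1067 0.045 ] tray [-0.0615 -0.0267]
```

View pics/ov2.png

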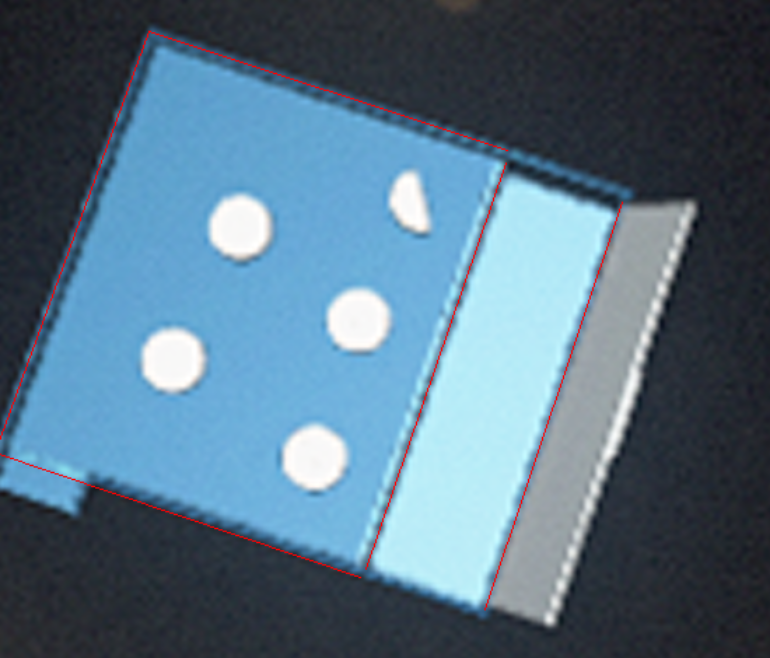

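```bash
python3 -m pendant '[{"dr":[0,0,1],"dp":[0,0,0],"grip":9},{"dr":[0,0,1],"dp":[0,0,0],"grip":9},{"dr":[0,0,1],"dp":[0,0,0],"grip":9},{"dr":[0,0,1],"dp":[0,0,0],"grip":9},{"dr":[0,0,1],"dp":[0,0,0],"grip":9},{"dr":[0,0,1],"dp":[0,0,0],"grip":9},{"dr":[0,0,1],"dp":[0,0,0],"grip":9},{"dr":[0,0,1],"dp":[0,0,0],"grip":9},{"dr":[0,0,1],"dp":[0,0,0],"grip":9},{"dr":[0,0,1],"dp":[0,0,0],"grip":9}]'
cat > go.py <<'E'
# go.py lx ly z : shift in tool axes (mm) to reach tray point
from m import *; import sys
from scipy.spatial.transform import Rotation as Rr
O=np.array([.5235,.1123]); a=-.323
R2=np.array([[np.cos(a),-np.sin(a)],[np.sin(a),np.cos(a)]])
o=telemetry.get_obs(); q=o['eef_rot']; R=Rr.from_quat([q[1],q[2],q[3],q[0]]).as_matrix(); p=o['eef_pos']
Rt=np.array([[np.cos(a),np.sin(a),0],[np.sin(a),-np.cos(a),0],[0,0,-1.]])
print('t',o['clock'],'tray now',np.r_[R2.T@(p[:2]-O),p[2]],'F',o['ft_force'],'w',o['width'],'q6',o['joint_positions'][5])
print('turn units',Rr.from_matrix(R.T@Rt).as_rotvec()/np.radians(6))
if len(sys.argv)>3:
    l=[float(v) for v in sys.argv[1:4]]; t=np.r_[O+R2@l[:2],l[2]]
    print('shift if aligned mm',Rt.T@(t-p)*1000,'now-axes',R.T@(t-p)*1000, 'world',t)
E
python3 go.py .007 .011 .14
```

```text
clock: 2.68
eef_pos: [0.2451, 0.6557, 0.2139]
eef_rot: [0.0, 0.998, 0.06, -0.0]
ft_force: [0.6, 0.1, -0.7]
width: 0.301
t 2.6833 tray now [-0.4364  0.4269  0.2139] F [ 0.6318  0.1474 -0.6761] w 0.30105413992367325 q6 1.059587476696075
turn units [0.0004 0.0004 4.2313]
shift if aligned mm [443.4373 415.9239  73.9259] now-axes [222.2919 565.8749  73.9342] world [0.5336 0.1205 0.14  ]
```

```bash
python3 -m pendant '[{"dr":[0,0,1],"dp":[0,0,0],"grip":9},{"dr":[0,0,1],"dp":[0,0,0],"grip":9},{"dr":[0,0,1],"dp":[0,0,0],"grip":9},{"dr":[0,0,1],"dp":[0,0,0],"grip":9},{"dr":[0,0,0.2],"dp":[0,0,0],"grip":9},{"dr":[0,0,0],"dp":[28,26,0],"grip":9},{"dr":[0,0,0],"dp":[28,26,0],"grip":9},{"dr":[0,0,0],"dp":[28,26,0],"grip":9},{"dr":[0,0,0],"dp":[28,26,0],"grip":9},{"dr":[0,0,0],"dp":[28,26,0],"grip":9}]'
python3 go.py .007 .011 .14
```

```text
clock: 3.52
eef_pos: [0.3318, 0.4851, 0.2135]
eef_rot: [-0.001, 0.985, -0.171, 0.0]
ft_force: [1.3, 1.2, -0.1]
width: 0.087
t 3.5167 tray now [-0.3001  0.2927  0.2135] F [ 1.3387  1.1618 -0.0823] w 0.08717520804965159 q6 1.274125406344169
turn units [-0.0251  0.003  -0.2015]
shift if aligned mm [307.1317 281.6891  73.4636] now-axes [313.0315 275.3382  72.6341] world [0.5336 0.1205 0.14  ]
```

```bash
python3 -m pendant '[{"dr":[0,0,-0.2],"dp":[28,26,0],"grip":9},{"dr":[0,0,0],"dp":[28,26,0],"grip":9},{"dr":[0,0,0],"dp":[28,26,0],"grip":9},{"dr":[0,0,0],"dp":[28,26,0],"grip":9},{"dr":[0,0,0],"dp":[28,26,0],"grip":9},{"dr":[0,0,0],"dp":[28,26,10],"grip":9},{"dr":[0,0,0],"dp":[28,26,15],"grip":9},{"dr":[0,0,0],"dp":[28,26,15],"grip":9},{"dr":[0,0,0],"dp":[28,26,15],"grip":9},{"dr":[0,0,0],"dp":[28,26,15],"grip":9}]'
python3 go.py .007 .011 .10
```

```text
clock: 4.35
eef_pos: [0.5214, 0.1367, 0.1475]
eef_rot: [-0.005, 0.987, -0.159, 0.005]
ft_force: [0.9, 0.8, -1.2]
width: 0.092
t 4.35 tray now [-0.0098  0.0225  0.1475] F [ 0.9173  0.7689 -1.168 ] w 0.09157866919100673 q6 0.5255804656237858
turn units [-0.1052 -0.0815  0.0302]
shift if aligned mm [16.7791 11.4505 47.501 ] now-axes [16.3363 12.0264 47.513 ] world [0.5336 0.1205 0.1   ]
```

```bash
python3 -m pendant '[{"dr":[-0.1,-0.08,0],"dp":[15,10,20],"grip":9},{"dr":[0,0,0],"dp":[2,1.5,20],"grip":9},{"dr":[0,0,0],"dp":[0,0,10],"grip":9},{"dr":[0,0,0],"dp":[0,0,0],"grip":9}]'
python3 go.py .007 .011 .06; python3 -c "
from h import *
cam('wrist','wr1.png');cam('top','top1.png');a=cv2.imread('pics/top1.png')[130:270,150:300];cv2.imwrite('pics/top1c.png',cv2.resize(a,None,fx=4,fy=4))"
```

```text
clock: 4.68
eef_pos: [0.5372, 0.113, 0.0939]
eef_rot: [0.0, 0.987, -0.163, -0.0]
ft_force: [0.1, 0.2, 0.2]
width: 0.087
t 4.6833 tray now [0.0128 0.005  0.0939] F [0.1115 0.193  0.2333] w 0.08716049498477618 q6 0.4923796189094162
turn units [ 0.0024 -0.0003 -0.0399]
shift if aligned mm [-5.7891 -6.0045 33.923 ] now-axes [-5.8153 -5.9887 33.9213] world [0.5336 0.1205 0.06  ]
```

View pics/wr1.png

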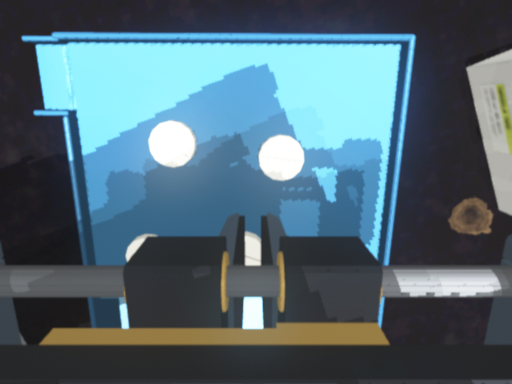

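View pics/top1c.png

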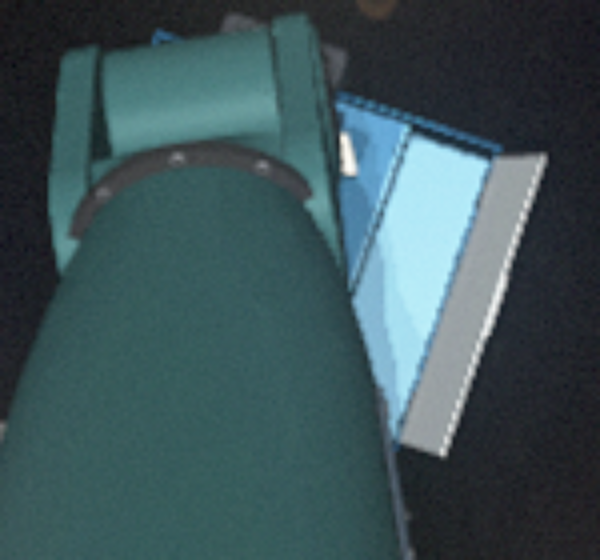

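```bash
cat > wr.py <<'E'
from m import *
O=np.array([.5235,.1123]); a=-.323
R2=np.array([[np.cos(a),-np.sin(a)],[np.sin(a),np.cos(a)]])
import sys
c=cam('wrist',sys.argv[1] if len(sys.argv)>1 else None); im=c['img'].astype(int)
m=(im.min(2)>215).astype(np.uint8)
n,l,s,ce=cv2.connectedComponentsWithStats(m)
for i in range(1,n):
    if s[i,4]>60:
        p=w(c,*ce[i],z=.045); t=R2.T@(p[:2]-O)
        if abs(t).max()<.15: print(s[i],np.round(ce[i]),'tray',t,'depth z',w(c,*ce[i])[2])
for u,v in((413,37),(55,37)): 
    p=w(c,u,v,z=.047); print('corner',R2.T@(p[:2]-O))
E
python3 wr.py
```

```text
[ 149  122   46   46 1626] [172. 144.] tray [-0.0398  0.053 ] depth z 0.04598458640654224
[ 259  136   44   45 1542] [280. 158.] tray [0.0313 0.0435] depth z 0.04682415262393272
[246 237  14  23 256] [252. 248.] tray [ 0.0125 -0.0203] depth z 0.0466884183137031
[127 239  16  20 117] [133. 247.] tray [-0.0717 -0.0196] depth z 0.045844161780018405
[246 258  14   7  64] [251. 262.] tray [ 0.0117 -0.0311] depth z 0.04630400025865106
[243 298  20  30 542] [252. 313.] tray [ 0.0124 -0.0727] depth z 0.003321153659586129
corner [0.109  0.1165]
corner [-0.1049  0.1173]
```

```bash
python3 -m pendant '[{"dr":[0,0,-0.04],"dp":[-5.8,-6,5],"grip":9},{"dr":[0,0,0],"dp":[0,0,10],"grip":9},{"dr":[0,0,0],"dp":[0,0,0],"grip":9}]'
python3 go.py .007 .011 .039
```

```text
clock: 5.08
eef_pos: [0.5352, 0.1244, 0.0833]
eef_rot: [-0.001, 0.987, -0.159, 0.004]
ft_force: [-0.7, -0.6, -0.3]
width: 0.089
t 5.0833 tray now [0.0073 0.0152 0.0833] F [-0.7044 -0.6018 -0.2542] w 0.08902400227761391 q6 0.5047284614849804
turn units [-0.0361 -0.0673  0.0431]
shift if aligned mm [-0.2584  4.2393 44.3061] now-axes [-0.5899  4.4046 44.2867] world [0.5336 0.1205 0.039 ]
```

```bash
python3 -m pendant '[{"dr":[0,0,0],"dp":[0,2,8],"grip":9},{"dr":[0,0,0],"dp":[0,0,8],"grip":9},{"dr":[0,0,0],"dp":[0,0,5],"grip":9},{"dr":[0,0,0],"dp":[0,0,0],"grip":9}]'
python3 go.py .007 .011 .039
```

```text
clock: 5.42
eef_pos: [0.5346, 0.1235, 0.0606]
eef_rot: [-0.001, 0.987, -0.158, 0.004]
ft_force: [0.1, -0.0, -0.3]
width: 0.09
t 5.4167 tray now [0.0069 0.0142 0.0606] F [ 0.1252 -0.0126 -0.2557] w 0.09021599965913275 q6 0.5012552354285622
turn units [-0.0406 -0.0751  0.0622]
shift if aligned mm [ 0.0649  3.1763 21.5786] now-axes [-0.1258  3.2679 21.5646] world [0.5336 0.1205 0.039 ]
```

```bash
python3 -m pendant '[{"dr":[-0.04,-0.07,0.06],"dp":[0,3.2,6],"grip":9},{"dr":[0,0,0],"dp":[0,0,7],"grip":9},{"dr":[0,0,0],"dp":[0,0,6],"grip":9},{"dr":[0,0,0],"dp":[0,0,0],"grip":9}]'
python3 go.py .007 .011 .039
```

```text
clock: 5.75
eef_pos: [0.5335, 0.1198, 0.0392]
eef_rot: [0.0, 0.987, -0.161, -0.0]
ft_force: [-0.4, 0.4, -0.4]
width: 0.09
t 5.75 tray now [0.0071 0.0103 0.0392] F [-0.411   0.4317 -0.3733] w 0.0897753553587719 q6 0.5027744896504828
turn units [ 0.007   0.0077 -0.0093]
shift if aligned mm [-0.0603 -0.6972  0.192 ] now-axes [-0.0608 -0.6973  0.1915] world [0.5336 0.1205 0.039 ]
```

```bash
python3 -m pendant '[{"dr":[0,0,0],"dp":[0,6,0],"grip":9},{"dr":[0,0,0],"dp":[0,6,0],"grip":9},{"dr":[0,0,0],"dp":[0,6,0],"grip":9},{"dr":[0,0,0],"dp":[0,6,0],"grip":9},{"dr":[0,0,0],"dp":[0,6,0],"grip":9},{"dr":[0,0,0],"dp":[0,6,0],"grip":9}]'
python3 go.py .007 -.048 .039
```

```text
clock: 6.25
eef_pos: [0.5212, 0.0828, 0.0393]
eef_rot: [0.0, 0.987, -0.161, -0.0]
ft_force: [-0.3, 0.3, 0.6]
width: 0.09
t 6.25 tray now [ 0.0072 -0.0287  0.0393] F [-0.2525  0.3061  0.5977] w 0.09038922863724871 q6 0.43741177193935954
turn units [ 0.0052  0.0043 -0.0044]
shift if aligned mm [-0.199  19.2899  0.3172] now-axes [-0.1899 19.2898  0.3279] world [0.5149 0.0646 0.039 ]
```

```bash
python3 -m pendant '[{"dr":[0,0,0],"dp":[0,6,0],"grip":9},{"dr":[0,0,0],"dp":[0,6,0],"grip":9},{"dr":[0,0,0],"dp":[0,4,0],"grip":9},{"dr":[0,0,0],"dp":[0,3,0],"grip":9},{"dr":[0,0,0],"dp":[0,0,0],"grip":9}]'
python3 go.py -.0615 .011 .039; python3 -c "
from h import *
cam('side','s2.png');cam('top','top2.png');a=cv2.imread('pics/top2.png')[130:270,150:300];b=cv2.imread('pics/s2.png')[150:240,200:320]
cv2.imwrite('pics/c2.png',np.hstack([cv2.resize(a,(400,373)),cv2.resize(b,(400,373))]))"
```

```text
clock: 6.67
eef_pos: [0.5141, 0.0613, 0.0398]
eef_rot: [0.0, 0.987, -0.162, -0.0]
ft_force: [0.0, -0.8, -0.1]
width: 0.089
t 6.6667 tray now [ 0.0073 -0.0514  0.0398] F [ 0.0354 -0.7772 -0.1047] w 0.08913277930975103 q6 0.3992941312988931
turn units [ 0.0041  0.0002 -0.0187]
shift if aligned mm [-68.8057 -62.3869   0.8113] now-axes [-68.928  -62.2521   0.7858] world [0.4687 0.1423 0.039 ]
```

View pics/c2.png

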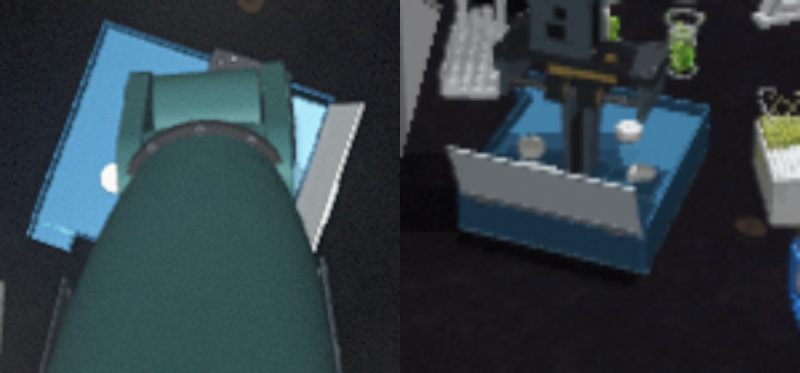

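```bash
python3 -m pendant '[{"dr":[0,0,0],"dp":[0,-6,-14],"grip":9},{"dr":[0,0,0],"dp":[0,-6,-14],"grip":9},{"dr":[0,0,0],"dp":[-15,-10,0],"grip":9},{"dr":[0,0,0],"dp":[-20,-14,0],"grip":9},{"dr":[0,0,0],"dp":[-20,-14,0],"grip":9},{"dr":[0,0,0],"dp":[-13,-10,0],"grip":9},{"dr":[0,0,0],"dp":[0,0,0],"grip":9}]'
python3 go.py -.0615 .011 .039;
```

```text
clock: 7.35
eef_pos: [0.4689, 0.1442, 0.0694]
eef_rot: [-0.0, 0.987, -0.162, 0.001]
ft_force: [-0.2, 0.2, 0.2]
width: 0.095
t 7.35 tray now [-0.0619  0.013   0.0694] F [-0.155   0.2147  0.2156] w 0.0945561060501043 q6 0.5769919350523891
turn units [-0.0073 -0.0136 -0.0273]
shift if aligned mm [ 0.3689  1.9671 30.3678] now-axes [ 0.3313  1.9893 30.3667] world [0.4687 0.1423 0.039 ]
```

```bash
python3 -m pendant '[{"dr":[0,0,0],"dp":[0.4,2,8],"grip":9},{"dr":[0,0,0],"dp":[0,0,10],"grip":9},{"dr":[0,0,0],"dp":[0,0,8],"grip":9},{"dr":[0,0,0],"dp":[0,0,4],"grip":9},{"dr":[0,0,0],"dp":[0,0,0],"grip":9}]'
python3 go.py -.0615 .011 .039; python3 wr.py wr2.png
```

```text
clock: 7.77
eef_pos: [0.4701, 0.1413, 0.0359]
eef_rot: [-0.0, 0.987, -0.162, 0.001]
ft_force: [-0.4, -0.1, -0.4]
width: 0.091
t 7.7667 tray now [-0.0598  0.0105  0.0359] F [-0.39   -0.094  -0.3865] w 0.0909542330463828 q6 0.5698552945114838
turn units [-0.0094 -0.0194 -0.0175]
shift if aligned mm [-1.6593 -0.4581 -3.103 ] now-axes [-1.6538 -0.4581 -3.1059] world [0.4687 0.1423 0.039 ]
[155  58   6  45 142] [157.  80.] tray [-0.1034  0.0936] depth z 0.03602911422394031
[ 265  138   61   60 2811] [295. 168.] tray [-0.0395  0.053 ] depth z 0.046756837743145124
[ 409  157   61   60 2804] [439. 187.] tray [0.0317 0.0434] depth z 0.04635198782489522
[430 282  66   3 175] [462. 283.] tray [ 0.0517 -0.0097] depth z 0.13234584079734305
[440 287  52   4 197] [465. 289.] tray [ 0.0536 -0.013 ] depth z 0.13307635407410762
[245 299  14  12  86] [250. 303.] tray [-0.0615 -0.0213] depth z 0.04486776824984598
[462 299  31  41 763] [477. 320.] tray [ 0.0635 -0.0324] depth z 0.04623756013804087
corner [0.0099 0.111 ]
corner [-0.146   0.1113]
```

View pics/wr2.png

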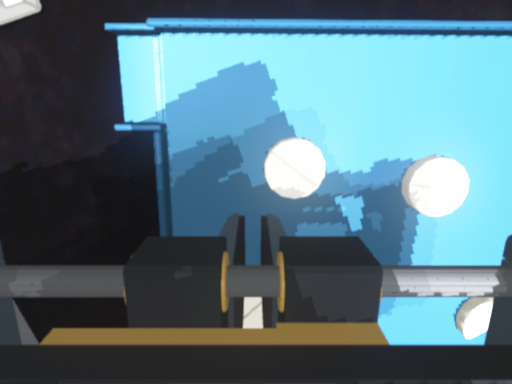

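```bash
python3 -m pendant '[{"dr":[0,0,0],"dp":[-1.6,0,-3],"grip":9},{"dr":[0,0,0],"dp":[0,6,0],"grip":9},{"dr":[0,0,0],"dp":[0,6,0],"grip":9},{"dr":[0,0,0],"dp":[0,6,0],"grip":9},{"dr":[0,0,0],"dp":[0,6,0],"grip":9},{"dr":[0,0,0],"dp":[0,6,0],"grip":9},{"dr":[0,0,0],"dp":[0,6,0],"grip":9}]'
python3 go.py -.0615 -.049 .039
```

```text
clock: 8.4
eef_pos: [0.4569, 0.1042, 0.0401]
eef_rot: [-0.001, 0.987, -0.162, 0.002]
ft_force: [0.4, 0.9, -0.3]
width: 0.09
t 8.4 tray now [-0.0606 -0.0288  0.0401] F [ 0.3619  0.8754 -0.3065] w 0.0899655203533765 q6 0.5002923865668201
turn units [-0.0156 -0.0312 -0.0238]
shift if aligned mm [-0.8943 20.1954  1.1478] now-axes [-0.8477 20.1995  1.1119] world [0.4496 0.0854 0.039 ]
```

Continue, then retreat up and over to behind T_a.

```bash
python3 -m pendant '[{"dr":[0,0,0],"dp":[0,6,0],"grip":9},{"dr":[0,0,0],"dp":[0,6,0],"grip":9},{"dr":[0,0,0],"dp":[0,5,0],"grip":9},{"dr":[0,0,0],"dp":[0,3,0],"grip":9},{"dr":[0,0,0],"dp":[0,0,0],"grip":9},{"dr":[0,0,0],"dp":[0,-5,-14],"grip":9},{"dr":[0,0,0],"dp":[0,-6,-14],"grip":9},{"dr":[0,0,0],"dp":[0,0,-6],"grip":9}]'
python3 go.py .032 .081 .07
```

```text
clock: 9.07
eef_pos: [0.4514, 0.0918, 0.0739]
eef_rot: [0.0, 0.987, -0.163, -0.0]
ft_force: [0.1, -0.4, 0.4]
width: 0.089
t 9.0667 tray now [-0.0619 -0.0423  0.0739] F [ 0.0828 -0.4171  0.3924] w 0.08899460101726825 q6 0.4781474541353946
turn units [ 0.0002  0.     -0.0481]
shift if aligned mm [  93.8871 -123.3133    3.8934] now-axes [  93.2645 -123.785     3.8905] world [0.5796 0.179  0.07  ]
```

```bash
python3 -m pendant '[{"dr":[0,0,-0.04],"dp":[13,-18,0],"grip":9},{"dr":[0,0,0],"dp":[20,-26,0],"grip":9},{"dr":[0,0,0],"dp":[20,-26,0],"grip":9},{"dr":[0,0,0],"dp":[20,-26,0],"grip":9},{"dr":[0,0,0],"dp":[15,-20,0],"grip":9},{"dr":[0,0,0],"dp":[0,0,0],"grip":9}]'
python3 go.py .032 .081 .039
python3 wr.py wr3.png;python3 -c "
from h import *
cam('side','s2.png');cam('top','top2.png');a=cv2.imread('pics/top2.png')[130:270,150:300];b=cv2.imread('pics/s2.png')[150:240,200:320]
cv2.imwrite('pics/c3.png',np.hstack([cv2.resize(a,(400,373)),cv2.resize(b,(400,373))]))"
```

```text
clock: 9.57
eef_pos: [0.5762, 0.1772, 0.0749]
eef_rot: [-0.001, 0.987, -0.161, 0.001]
ft_force: [0.2, -0.1, -0.1]
width: 0.091
t 9.5667 tray now [0.0294 0.0783 0.0749] F [ 0.1883 -0.1091 -0.0607] w 0.09093394504933631 q6 0.5829675399636168
turn units [-0.0146 -0.0215 -0.0027]
shift if aligned mm [ 2.6215 -2.6889 35.9149] now-axes [ 2.54   -2.6347 35.9248] world [0.5796 0.179  0.039 ]
[124 236  23  28 227] [133. 248.] tray [-0.0478  0.0612] depth z 0.04566957234603
[245 248  16  18 255] [253. 257.] tray [0.0291 0.0548] depth z 0.04676157139577222
corner [0.1161 0.1856]
corner [-0.0777  0.1857]
```

View pics/c3.png

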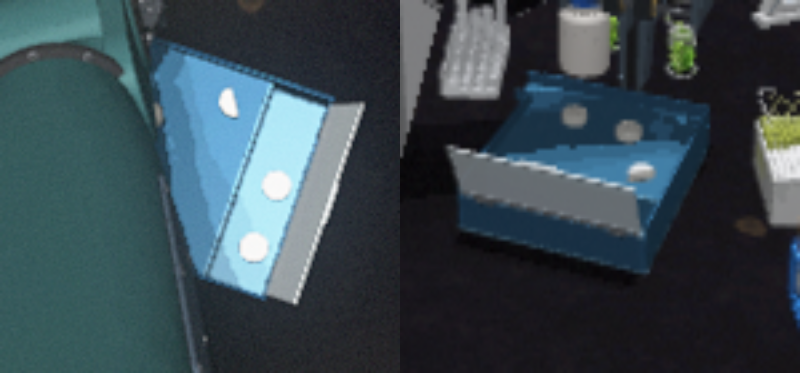

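View pics/wr3.png

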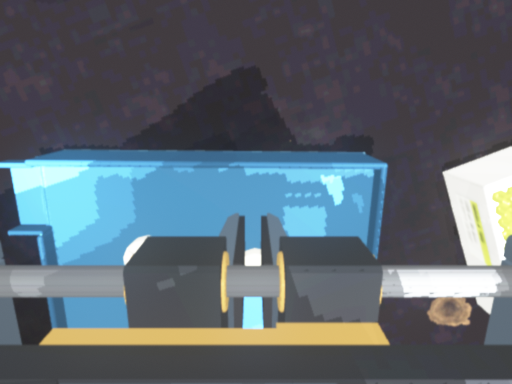

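```bash
python3 -m pendant '[{"dr":[0,0,0],"dp":[2.5,-2.5,8],"grip":9},{"dr":[0,0,0],"dp":[0,0,9],"grip":9},{"dr":[0,0,0],"dp":[0,0,8],"grip":9},{"dr":[0,0,0],"dp":[0,0,5],"grip":9},{"dr":[0,0,0],"dp":[0,0,0],"grip":9}]'
python3 go.py .032 .081 .039
```

```text
clock: 10.13
eef_pos: [0.5713, 0.1739, 0.0402]
eef_rot: [0.001, 0.987, -0.162, -0.002]
ft_force: [-0.6, 0.6, 0.7]
width: 0.092
t 10.1333 tray now [0.0258 0.0736 0.0402] F [-0.6109  0.6157  0.6763] w 0.0921627844697796 q6 0.5820792756868673
turn units [ 0.0235  0.0327 -0.0217]
shift if aligned mm [ 6.2292 -7.3869  1.1998] now-axes [ 6.2164 -7.4039  1.1603] world [0.5796 0.179  0.039 ]
```

```bash
python3 -m pendant '[{"dr":[0,0,0],"dp":[0,-7,0],"grip":9},{"dr":[0,0,0],"dp":[6,0,0],"grip":9},{"dr":[0,0,0],"dp":[0,0,0],"grip":9},{"dr":[0,0,0],"dp":[0,0,0],"grip":9}]'
python3 go.py .032 .081 .039;python3 wr.py wr4.png
```

```text
clock: 10.47
eef_pos: [0.5793, 0.1788, 0.0395]
eef_rot: [0.001, 0.987, -0.162, -0.003]
ft_force: [1.3, -0.2, 0.9]
width: 0.089
t 10.4667 tray now [0.0319 0.0808 0.0395] F [ 1.2693 -0.2162  0.8683] w 0.08925616760057713 q6 0.5867069832578591
turn units [ 0.0317  0.0446 -0.0239]
shift if aligned mm [ 0.1457 -0.2257  0.5153] now-axes [ 0.1476 -0.2278  0.5139] world [0.5796 0.179  0.039 ]
[  0 184  51  15 416] [ 19. 189.] tray [-0.0866  0.112 ] depth z 0.03648684413422623
[ 382  269  119   28 2865] [444. 282.] tray [0.1355 0.0592] depth z 0.1362632918880445
[ 98 296  30  22 499] [114. 305.] tray [-0.0458  0.045 ] depth z 0.04526921648454904
[242 296  21  33 643] [252. 312.] tray [0.0313 0.0405] depth z 0.046940341839716404
corner [0.1029 0.1817]
corner [-0.0562  0.1823]
```

View pics/wr4.png

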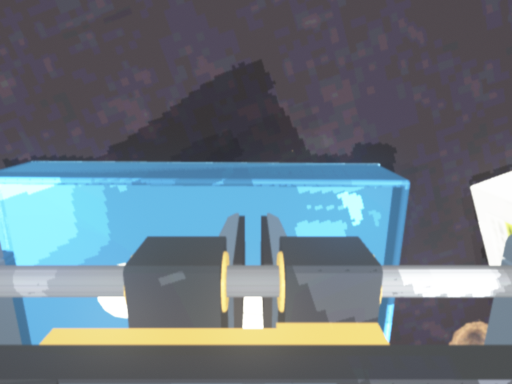

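```bash
python3 -m pendant '[{"dr":[0,0,0],"dp":[0,6,0],"grip":9},{"dr":[0,0,0],"dp":[0,6,0],"grip":9},{"dr":[0,0,0],"dp":[-0.5,7,0],"grip":9},{"dr":[0,0,0],"dp":[-0.5,8,0],"grip":9},{"dr":[0,0,0],"dp":[-0.5,8,0],"grip":9},{"dr":[0,0,0],"dp":[-0.5,8,0],"grip":9},{"dr":[0,0,0],"dp":[-0.5,8,0],"grip":9}]'
python3 go.py .025 -.049 .039;python3 -c "
from h import *
cam('side','s2.png');b=cv2.imread('pics/s2.png')[150:240,200:320]
cv2.imwrite('pics/c4.png',cv2.resize(b,(600,450)))"
```

```text
clock: 11.1
eef_pos: [0.5592, 0.1271, 0.0405]
eef_rot: [0.001, 0.987, -0.162, -0.002]
ft_force: [-0.1, 0.7, 0.1]
width: 0.088
t 11.1 tray now [0.0292 0.0254 0.0405] F [-0.143   0.6964  0.0944] w 0.08818363375028436 q6 0.5086606565056857
turn units [ 0.0243  0.0323 -0.0171]
shift if aligned mm [-4.1589 74.3595  1.525 ] now-axes [-4.0204 74.3626  1.7285] world [0.5317 0.0579 0.039 ]
```

View pics/c4.png

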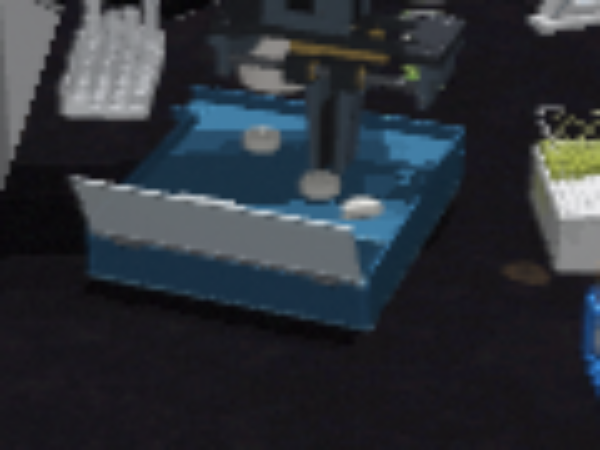

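```bash
python3 -m pendant '[{"dr":[0,0,0],"dp":[-1.5,7,0],"grip":9},{"dr":[0,0,0],"dp":[-1.5,8,0],"grip":9},{"dr":[0,0,0],"dp":[-1.5,8,0],"grip":9},{"dr":[0,0,0],"dp":[-1.5,8,0],"grip":9},{"dr":[0,0,0],"dp":[-1,8,0],"grip":9},{"dr":[0,0,0],"dp":[0,7,0],"grip":9},{"dr":[0,0,0],"dp":[0,6,0],"grip":9},{"dr":[0,0,0],"dp":[0,6,0],"grip":9}]'
python3 go.py .02 -.049 .039
```

```text
clock: 11.82
eef_pos: [0.5305, 0.0679, 0.0407]
eef_rot: [0.001, 0.987, -0.162, -0.002]
ft_force: [-1.0, 0.5, -0.1]
width: 0.089
t 11.8167 tray now [ 0.0207 -0.0399  0.0407] F [-0.9554  0.4631 -0.1396] w 0.08940800870965612 q6 0.41120262215440095
turn units [ 0.0271  0.0368 -0.0235]
shift if aligned mm [-0.7134  9.1062  1.7176] now-axes [-0.6844  9.103   1.7461] world [0.5269 0.0595 0.039 ]
```

```bash
python3 -m pendant '[{"dr":[0,0,0],"dp":[0,6,0],"grip":9},{"dr":[0,0,0],"dp":[0,4,0],"grip":9},{"dr":[0,0,0],"dp":[0,0,0],"grip":9},{"dr":[0,0,0],"dp":[0,-5,-14],"grip":9},{"dr":[0,0,0],"dp":[0,-6,-14],"grip":9},{"dr":[0,0,0],"dp":[0,0,-6],"grip":9},{"dr":[0,0,0],"dp":[0,0,0],"grip":9}]'
python3 go.py -.0395 .089 .07;python3 -c "
from h import *
cam('side','s2.png');cam('top','top2.png');a=cv2.imread('pics/top2.png')[130:270,150:300];b=cv2.imread('pics/s2.png')[150:240,200:320]
cv2.imwrite('pics/c5.png',np.hstack([cv2.resize(a,(400,373)),cv2.resize(b,(400,373))]))"
```

```text
clock: 12.4
eef_pos: [0.53, 0.0666, 0.0752]
eef_rot: [0.001, 0.987, -0.163, -0.003]
ft_force: [-0.2, -0.1, 0.5]
width: 0.092
t 12.4 tray now [ 0.0207 -0.0412  0.0752] F [-0.2125 -0.0984  0.4901] w 0.0923180429708147 q6 0.41019180885405127
turn units [ 0.0333  0.051  -0.0372]
shift if aligned mm [ -60.2002 -130.2238    5.234 ] now-axes [ -60.6789 -130.0067    5.1027] world [0.5143 0.2092 0.07  ]
```

View pics/c5.png

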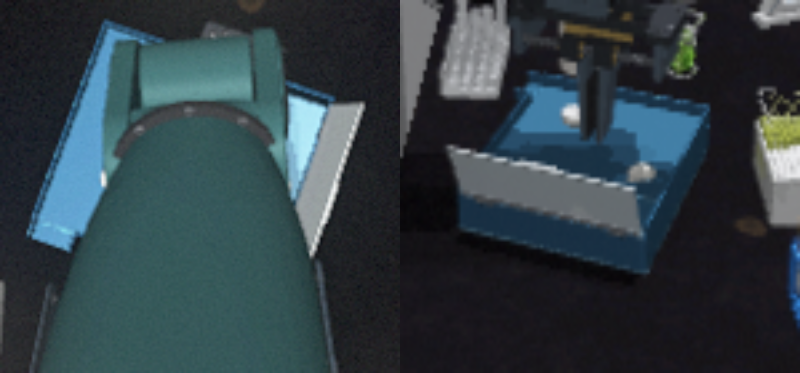

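Third is in. Now T_c.

```bash
python3 -m pendant '[{"dr":[0,0,-0.03],"dp":[-9,-20,0],"grip":9},{"dr":[0,0,0],"dp":[-13,-28,0],"grip":9},{"dr":[0,0,0],"dp":[-13,-28,0],"grip":9},{"dr":[0,0,0],"dp":[-13,-28,0],"grip":9},{"dr":[0,0,0],"dp":[-9,-19,0],"grip":9},{"dr":[0,0,0],"dp":[0,0,0],"grip":9},{"dr":[0,0,0],"dp":[0,0,0],"grip":9}]'
python3 go.py -.0395 .089 .039
```

```text
clock: 13.08
eef_pos: [0.512, 0.2047, 0.0691]
eef_rot: [0.003, 0.987, -0.162, -0.005]
ft_force: [-0.7, -0.8, -0.2]
width: 0.087
t 13.0833 tray now [-0.0403  0.0839  0.0691] F [-0.7    -0.7748 -0.2119] w 0.08687175928317423 q6 0.6629566269058638
turn units [ 0.0641  0.0959 -0.0323]
shift if aligned mm [ 0.7738 -5.0608 30.1186] now-axes [ 1.0586 -5.2658 30.0748] world [0.5143 0.2092 0.039 ]
```

```bash
python3 -m pendant '[{"dr":[0.06,0.09,-0.03],"dp":[1,-5,0],"grip":9},{"dr":[0,0,0],"dp":[0,0,9],"grip":9},{"dr":[0,0,0],"dp":[0,0,9],"grip":9},{"dr":[0,0,0],"dp":[0,0,8],"grip":9},{"dr":[0,0,0],"dp":[0,0,2],"grip":9},{"dr":[0,0,0],"dp":[0,0,0],"grip":9}]'
python3 go.py -.0395 .089 .039; python3 wr.py wr5.png
```

```text
clock: 13.58
eef_pos: [0.514, 0.2057, 0.036]
eef_rot: [0.001, 0.987, -0.162, -0.001]
ft_force: [0.1, 0.1, -0.9]
width: 0.092
t 13.5833 tray now [-0.0386  0.0856  0.036 ] F [ 0.0897  0.1167 -0.8705] w 0.09166703045204709 q6 0.6649821690997895
turn units [ 0.0165  0.0169 -0.0276]
shift if aligned mm [-0.8673 -3.4201 -2.9885] now-axes [-0.8825 -3.4124 -2.9929] world [0.5143 0.2092 0.039 ]
[ 409  277   88   19 1242] [454. 286.] tray [0.0685 0.0639] depth z 0.13357286016891123
[245 298  17  14 149] [255. 303.] tray [-0.0379  0.0538] depth z 0.046449322347403205
[243 304  19  24 346] [251. 318.] tray [-0.0397  0.0444] depth z 0.04657070592083695
corner [0.0312 0.1859]
corner [-0.1247  0.1865]
```

View pics/wr5.png

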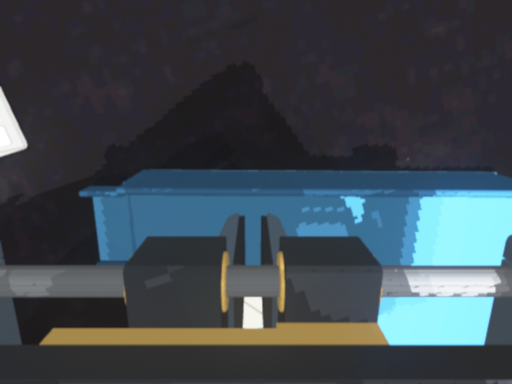

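```bash
python3 -m pendant '[{"dr":[0,0,0],"dp":[-0.8,0,-3],"grip":9},{"dr":[0,0,0],"dp":[0,5,0],"grip":9},{"dr":[0,0,0],"dp":[0,6,0],"grip":9},{"dr":[0,0,0],"dp":[0,7,0],"grip":9},{"dr":[0,0,0],"dp":[0,8,0],"grip":9},{"dr":[0,0,0],"dp":[0,8,0],"grip":9},{"dr":[0,0,0],"dp":[0,8,0],"grip":9},{"dr":[0,0,0],"dp":[0,8,0],"grip":9},{"dr":[0,0,0],"dp":[0,8,0],"grip":9}]'
python3 go.py -.0395 -.049 .039;python3 -c "
from h import *
cam('side','s2.png');b=cv2.imread('pics/s2.png')[150:240,200:320]
cv2.imwrite('pics/c6.png',cv2.resize(b,(600,450)))"
```

```text
clock: 14.38
eef_pos: [0.4935, 0.1459, 0.0409]
eef_rot: [0.0, 0.987, -0.162, -0.0]
ft_force: [0.2, -0.3, 0.9]
width: 0.089
t 14.3833 tray now [-0.0391  0.0223  0.0409] F [ 0.1898 -0.2827  0.8523] w 0.089127849317851 q6 0.5686638398623357
turn units [ 0.0051  0.0002 -0.0259]
shift if aligned mm [-0.4134 71.3148  1.856 ] now-axes [-0.2199 71.3146  1.8937] world [0.4705 0.0784 0.039 ]
```

View pics/c6.png

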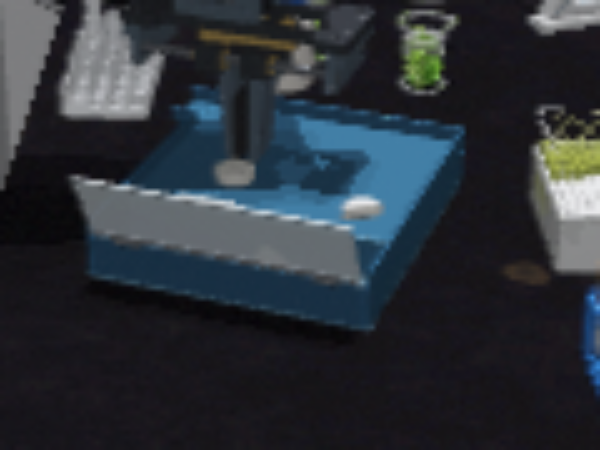

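```bash
python3 -m pendant '[{"dr":[0,0,0],"dp":[1,8,0],"grip":9},{"dr":[0,0,0],"dp":[1,8,0],"grip":9},{"dr":[0,0,0],"dp":[1,8,0],"grip":9},{"dr":[0,0,0],"dp":[1,8,0],"grip":9},{"dr":[0,0,0],"dp":[1,8,0],"grip":9},{"dr":[0,0,0],"dp":[1,8,0],"grip":9},{"dr":[0,0,0],"dp":[0,6,0],"grip":9},{"dr":[0,0,0],"dp":[0,6,0],"grip":9},{"dr":[0,0,0],"dp":[0,5,0],"grip":9},{"dr":[0,0,0],"dp":[0,0,0],"grip":9}]'
python3 go.py -.035 -.049 .039
```

```text
clock: 15.27
eef_pos: [0.4759, 0.0737, 0.0408]
eef_rot: [0.0, 0.987, -0.163, -0.0]
ft_force: [-0.8, -0.4, 0.6]
width: 0.087
t 15.2667 tray now [-0.0329 -0.0517  0.0408] F [-0.8285 -0.3904  0.6101] w 0.08677121294747522 q6 0.433698780971609
turn units [ 0.0092  0.0057 -0.0392]
shift if aligned mm [-2.1045 -2.6905  1.7949] now-axes [-2.1144 -2.6835  1.7936] world [0.4748 0.0769 0.039 ]
```

```bash
python3 -m pendant '[{"dr":[0,0,0],"dp":[0,-5,-15],"grip":0},{"dr":[0,0,0],"dp":[0,0,-30],"grip":0},{"dr":[0,0,0],"dp":[0,0,-35],"grip":0},{"dr":[0,0,0],"dp":[3,15,-30],"grip":0},{"dr":[0,0,0],"dp":[6,26,0],"grip":0},{"dr":[0,0,0],"dp":[8,32,0],"grip":0},{"dr":[0,0,0],"dp":[8,32,0],"grip":0},{"dr":[0,0,0],"dp":[6,30,0],"grip":0},{"dr":[0,0,0],"dp":[2,15,0],"grip":0},{"dr":[0,0,0],"dp":[0,0,0],"grip":0}]'
python3 go.py 0 -.20 .07
cat >> h.py <<'E'
def pair(fn):
    cam('side','s.png');cam('top','t.png');a=cv2.imread('pics/t.png')[130:270,150:300];b=cv2.imread('pics/s.png')[150:240,200:320]
    cv2.imwrite('pics/'+fn,np.hstack([cv2.resize(a,(400,373)),cv2.resize(b,(400,373))]))
E
python3 -c "
from h import *
pair('c7.png')"
```

```text
clock: 16.1
eef_pos: [0.4611, -0.0793, 0.1581]
eef_rot: [0.001, 0.987, -0.16, 0.001]
ft_force: [0.9, 0.0, 0.5]
width: 0.001
t 16.1 tray now [ 0.0016 -0.2015  0.1581] F [0.938  0.0334 0.4801] w 0.0013940174664595426 q6 0.10527952091632774
turn units [ 0.0165 -0.0299  0.0066]
shift if aligned mm [-1.596  -1.4881 88.0574] now-axes [-1.8704 -1.6417 88.0493] world [ 0.46   -0.0774  0.07  ]
```

View pics/c7.png

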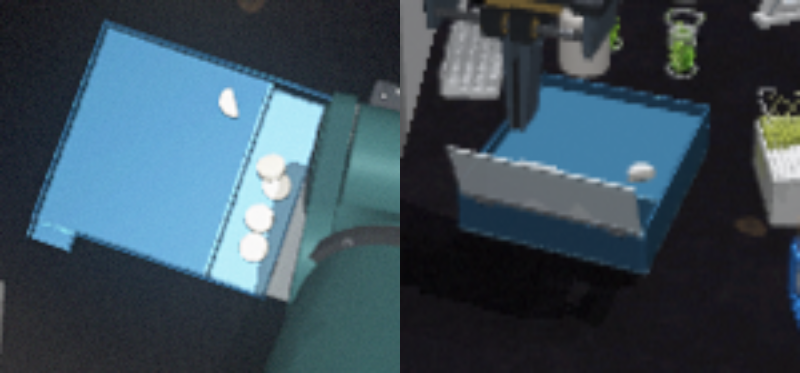

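```bash
cat > tr.py <<'E'
from m import *
c=cam('top'); P=cloud(c); im=c['img'].astype(int)
O=np.array([.5235,.1123]); a=-.323
R2=np.array([[np.cos(a),-np.sin(a)],[np.sin(a),np.cos(a)]])
Q=(P[...,:2]-O)@R2
m=(im[...,2]>205)&(Q[...,1]<-.062)&(Q[...,1]>-.128)&(abs(Q[...,0])<.104)
m=m.astype(np.uint8)
n,l,s,ce=cv2.connectedComponentsWithStats(m)
for i in range(1,n):
    if s[i,4]>20:
        k=l==i; print(s[i],'x',Q[k][:,0].min(),Q[k][:,0].max(),'y',Q[k][:,1].min(),Q[k][:,1].max(),'z pct',np.percentile(P[k][:,2],[2,50,98]))
x0,y0=240,180
print(np.round(P[186:210,240:262,2]*1000).astype(int))
E
python3 tr.py
```

```text
[246 187  12  18 145] x -0.00717906816241761 0.03996678136283184 y -0.11370002327521321 -0.0752019807920248 z pct [0.002  0.015  0.0288]
[240 206  12  22 174] x -0.07437120648346417 -0.013792578404092587 y -0.11199382573496061 -0.08085856546905562 z pct [0.0029 0.0141 0.023 ]
[[  36   35   36   36    3    1    5    5    1    5    4    3    1    6
     0   -1    1    1    0    1    1    4]
 [  33   33   36   28    4    4    2    3    4    4    0    9    2    4
     3    2    5    6    0    4    0    4]
 [  34   33   32   16    4    3    3    7    0    1    6    9   13    2
     2    2    4    3    2    5    5    3]
 [  33   35   31    1    2    5    5    4   15   13   15   19   19   15
    12    4    2    2    8    2    3    2]
 [  29   38   24    3    0    1    6   15   15   16   19   17   19   13
    17   19    3    1    6    2    2    3]
 [  38   34    7    2    2   -1   12   15   19   19   15   18   15   18
    19   20   -1    3    4    1    6    4]
 [  36   34    3    3    3    5   18   19   20   18   21   23   18   21
    23   21   22    6   -2    0    4    9]
 [  30   18    5  
[... 1237 characters left out ...]
  2   31]
 [   1    4    1    4    4   -1    3    4    2    1   11   16   13   15
    13   12    3    5    3    2    0   31]
 [   2    1    5    0    3    1    5 1204    5    3    2    3    5    6
     0    0    4    2    7    1    2   37]
 [   3    2    2    1    6    8    4    3    1    7    5    5    3    2
     5    1    2    6    5    0   32   41]
 [   0    4    3    1    7   11   15   12   12    6    1    0    4    4
     6    6    2    4    0    0   34   40]
 [   4    1    3   15   14   14   11   14   12   12   17    2    3    3
     1    3    5   -1    4   36   37   39]
 [   4    7   15   19   14   20   16   16   13   12   18   16   -2    1
     6    2    1   -3    2   32   40   44]]
```

```bash
python3 -m pendant '[{"dr":[0,0,0],"dp":[-1.6,0,20],"grip":0},{"dr":[0,0,0],"dp":[0,0,25],"grip":0},{"dr":[0,0,0],"dp":[0,0,25],"grip":0},{"dr":[0,0,0],"dp":[0,0,12],"grip":0},{"dr":[0,0,0],"dp":[0,0,0],"grip":0},{"dr":[0,0,0],"dp":[0,0,0],"grip":0}]'
python3 go.py 0 -.16 .075
python3 -c "
from h import *
pair('c8.png')"
```

```text
clock: 16.75
eef_pos: [0.4623, -0.0704, 0.0736]
eef_rot: [0.001, 0.988, -0.156, 0.002]
ft_force: [0.4, 0.5, -0.4]
width: 0.005
t 16.75 tray now [-0.     -0.1926  0.0736] F [ 0.4327  0.4806 -0.411 ] w 0.004982129530801512 q6 0.1149251195912113
turn units [ 0.0057 -0.0486  0.0905]
shift if aligned mm [  0.0108 -32.6393  -1.3503] now-axes [  0.3271 -32.6368  -1.3689] world [ 0.4727 -0.0394  0.075 ]
```

View pics/c8.png

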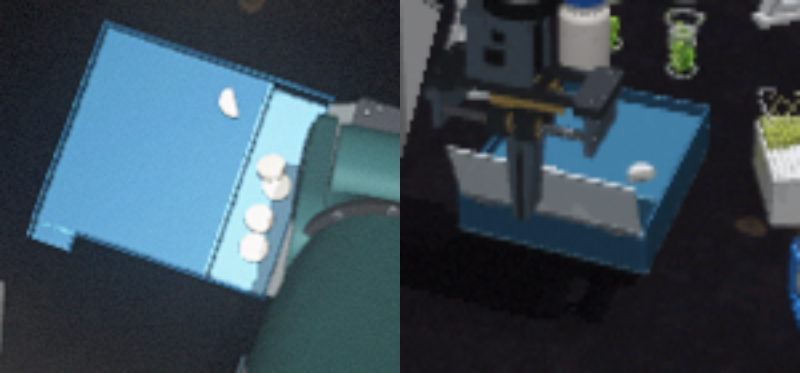

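```bash
python3 -m pendant '[{"dr":[0,0,0.09],"dp":[0,-8,0],"grip":0},{"dr":[0,0,0],"dp":[0,-8,0],"grip":0},{"dr":[0,0,0],"dp":[0,-8,0],"grip":0},{"dr":[0,0,0],"dp":[0,-8,0],"grip":0},{"dr":[0,0,0],"dp":[0,-8,0],"grip":0},{"dr":[0,0,0],"dp":[0,-8,0],"grip":0},{"dr":[0,0,0],"dp":[0,-8,0],"grip":0},{"dr":[0,0,0],"dp":[0,-8,0],"grip":0}]'
python3 go.py 0 -.128 .075
python3 -c "
from h import *
pair('c9.png')"
```

```text
clock: 17.52
eef_pos: [0.4871, -0.0052, 0.079]
eef_rot: [0.001, 0.987, -0.16, 0.007]
ft_force: [0.5, -1.4, -0.4]
width: 0.003
t 17.5167 tray now [ 0.0028 -0.1229  0.079 ] F [ 0.4754 -1.4421 -0.3522] w 0.0034903092614604085 q6 0.26921052941459056
turn units [-0.0058 -0.1284  0.008 ]
shift if aligned mm [-2.8099  5.0747  4.049 ] now-axes [-2.8683  5.0747  4.0077] world [ 0.4829 -0.0091  0.075 ]
```

View pics/c9.png

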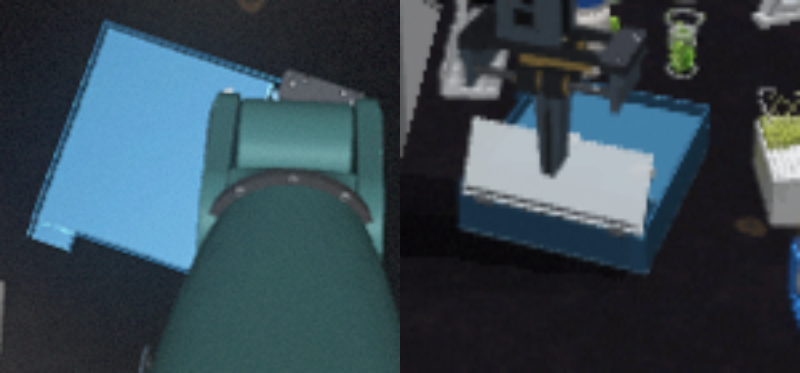

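```bash
python3 -m pendant '[{"dr":[0,-0.12,0],"dp":[-2.5,-7,1],"grip":0},{"dr":[0,0,0],"dp":[0,-7,2],"grip":0},{"dr":[0,0,0],"dp":[0,-6,3],"grip":0},{"dr":[0,0,0],"dp":[0,-5,5],"grip":0},{"dr":[0,0,0],"dp":[0,-4,6],"grip":0},{"dr":[0,0,0],"dp":[0,-2,6],"grip":0}]'
python3 go.py 0 -.09 .038
```

```text
clock: 18.12
eef_pos: [0.4958, 0.028, 0.0546]
eef_rot: [-0.0, 0.987, -0.16, 0.0]
ft_force: [0.7, -0.5, 0.3]
width: 0.002
t 18.1167 tray now [ 0.0005 -0.0887  0.0546] F [ 0.701  -0.5187  0.3043] w 0.0016906764541618428 q6 0.32953279486644743
turn units [-0.0103 -0.0069  0.0132]
shift if aligned mm [-0.537   1.2698 16.5846] now-axes [-0.5508  1.287  16.5828] world [0.4949 0.027  0.038 ]
```

```bash
python3 -m pendant '[{"dr":[0,0,0],"dp":[0,-1,5],"grip":0},{"dr":[0,0,0],"dp":[0,0,5],"grip":0},{"dr":[0,0,0],"dp":[0,0,4],"grip":0},{"dr":[0,0,0],"dp":[0,0,2],"grip":0}]'
python3 go.py 0 -.09 .038
python3 -m pendant '[{"dr":[0,0,0],"dp":[0,0,2],"grip":0},{"dr":[0,0,0],"dp":[0,0,0],"grip":0}]'
python3 go.py 0 -.09 .038;python3 -c "
from h import *
pair('c10.png')"
```

```text
clock: 18.45
eef_pos: [0.4962, 0.0296, 0.0374]
eef_rot: [-0.0, 0.987, -0.16, -0.001]
ft_force: [-31.7, 2.4, 111.4]
width: 0.008
t 18.45 tray now [ 0.0004 -0.0871  0.0374] F [-31.6914   2.3875 111.3816] w 0.007825267917821378 q6 0.33188292945215125
turn units [-0.0031  0.0193  0.0167]
shift if aligned mm [-0.3993  2.8778 -0.6096] now-axes [-0.4055  2.8769 -0.6097] world [0.4949 0.027  0.038 ]
clock: 18.62
eef_pos: [0.496, 0.0295, 0.0389]
eef_rot: [-0.0, 0.987, -0.16, -0.003]
ft_force: [-0.3, -0.3, -0.5]
width: 0.003
t 18.6167 tray now [ 0.0002 -0.0872  0.0389] F [-0.2749 -0.3475 -0.4683] w 0.003142259040868332 q6 0.3318154833386774
turn units [0.0076 0.0589 0.0107]
shift if aligned mm [-0.2182  2.7593  0.8879] now-axes [-0.2158  2.7583  0.8914] world [0.4949 0.027  0.038 ]
```

View pics/c10.png

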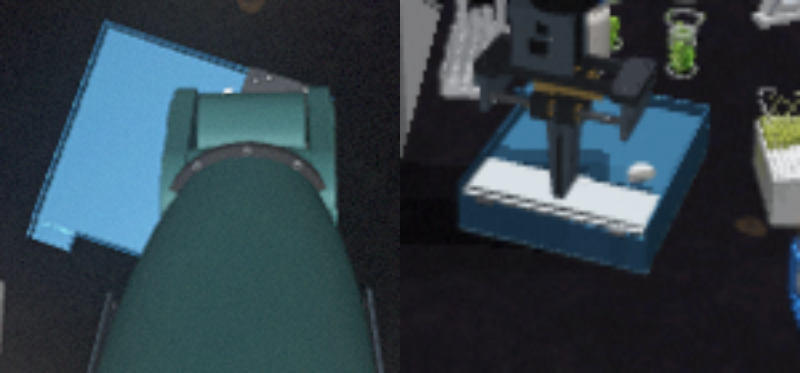

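```bash
python3 -m pendant '[{"dr":[0,0,0],"dp":[0,0,-15],"grip":0},{"dr":[0,0,0],"dp":[0,0,-30],"grip":0},{"dr":[0,0,0],"dp":[0,0,-35],"grip":0},{"dr":[0,0,0],"dp":[0,-30,-25],"grip":0},{"dr":[0,0,0],"dp":[0,-38,0],"grip":0},{"dr":[0,0,0],"dp":[0,-38,0],"grip":0},{"dr":[0,0,0],"dp":[0,-38,0],"grip":0},{"dr":[0,0,0],"dp":[0,-38,0],"grip":0},{"dr":[0,0,0],"dp":[0,-20,0],"grip":0},{"dr":[0,0,0],"dp":[0,0,0],"grip":0}]'
cat > cv.py <<'E'
from m import *
pair('c11.png')
O=np.array([.5235,.1123]); a=-.323
R2=np.array([[np.cos(a),-np.sin(a)],[np.sin(a),np.cos(a)]])
for n in('top','side'):
    c=cam(n); P=cloud(c); Q=(P[...,:2]-O)@R2; Z=P[...,2]
    for lo,hi in((-.124,-.11),(-.11,-.09),(-.09,-.07),(-.068,-.062),(-.055,-.04)):
        m=(Q[...,1]<hi)&(Q[...,1]>lo)&(abs(Q[...,0])<.095)&(Z<.3); print(n,lo,hi,m.sum(),np.median(Z[m]),[np.median(Z[m&(Q[...,0]*s>.05)]) for s in(-1,1)])
    if n=='top':
        im=c['img'].astype(int)
    for q in('half_tablet','tablet_jar','tweezers','marker'):
        r=place_of(n,q)
        if r: u,v=r[0]['xy']; print(q,r[0]['conf'],w(c,u,v))
E
python3 cv.py; python3 go.py 0 0 .1
```

```text
clock: 19.55
eef_pos: [0.5635, 0.227, 0.147]
eef_rot: [-0.001, 0.986, -0.164, -0.002]
ft_force: [0.7, -0.6, 0.8]
width: 0.007
top -0.124 -0.11 375 0.038671751824177925 [np.float64(0.03795193079385495), np.float64(0.0389095912326628)]
top -0.11 -0.09 515 0.038104820787845606 [np.float64(0.038197235041719235), np.float64(0.038015952047299684)]
top -0.09 -0.07 520 0.03833616449095911 [np.float64(0.038287329240942025), np.float64(0.037936744210083306)]
top -0.068 -0.062 159 0.038151012152340735 [np.float64(0.0381817565070115), np.float64(0.03769549455571064)]
top -0.055 -0.04 388 0.03469598751517777 [np.float64(0.03453953792603848), np.float64(0.035043142358584634)]
half_tablet 0.53 [0.578  0.0605 0.0432]
tweezers 0.43 [ 0.5439 -0.2929  0.0018]
marker 0.7 [ 0.4364 -0.3414  0.0112]
side -0.124 -0.11 109 0.03675327555811636 [np.float64(0.03614231302760007), np.float64(0.03660634808777796)]
side -0.11 -0.09 146 0.03626938759965709 [np.float64(0.03656444808544923), np.float64(0.03661445599511742)]
side -0.09 -0.07 139 0.03645632565112733 [np.float64(0.03608105127441685), np.float64(0.03661579953895)]
side -0.068 -0.062 39 0.036429837397347065 [np.float64(0.0364398018786517), np.float64(0.036350633936090726)]
side -0.055 -0.04 83 0.03324299383949059 [np.float64(0.033048578779471594), np.float64(0.03338924379805652)]
half_tablet 0.48 [0.5766 0.0525 0.0352]
tablet_jar 0.84 [0.5151 0.343  0.0239]
tweezers 0.37 [ 0.5493 -0.2823 -0.0014]
marker 0.61 [ 0.4278 -0.3713  0.0093]
t 20.15 tray now [0.0015 0.1178 0.1473] F [ 0.9375  0.8475 -0.6607] w 0.005530632430513844 q6 0.6664623941589933
turn units [-0.011   0.051  -0.0864]
shift if aligned mm [ -1.5279 117.8363  47.2736] now-axes [ -0.2099 117.8984  47.143 ] world [0.5235 0.1123 0.1   ]
```

View pics/c11.png

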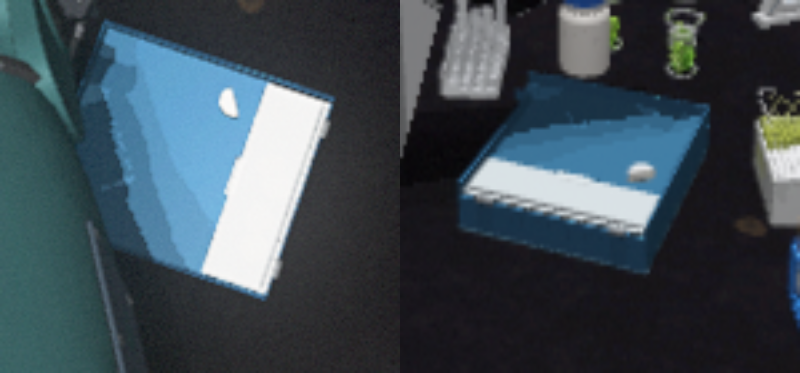

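```bash
python3 -m pendant '[{"dr":[0,0,0],"dp":[0,0,0],"grip":0},{"dr":[0,0,0],"dp":[0,0,0],"grip":0},{"dr":[0,0,0],"dp":[0,0,0],"grip":0}]'; python3 -c "
from h import *
print(order.close_job())"
```

```text
clock: 20.4
eef_pos: [0.5624, 0.2233, 0.1474]
eef_rot: [-0.001, 0.986, -0.165, -0.002]
ft_force: [-0.2, 0.7, 0.4]
width: 0.005
the job is handed in; nothing more can be done
None
```

I swept the four whole tablets one at a time into the trough with nearly shut fingers. I then pushed the cover over from its outer face, pressed it down, and handed the job in at 20.4 s.

**Cover:** The top camera puts the cover's upper surface at about 38 mm from hinge to free edge, and the side camera puts it at about 36.5 mm. Both show it flat, about 3 mm above the platform.

**Tablets:** Before I closed the cover, all four tablets were in the trough. One leans on another, with its highest point at about 30 mm. The half tablet is still on the platform where it started.

**Things round the tray:** The jar and tweezers readings match the start to within about 12 mm of detector scatter. The marker readings differ by 13–20 mm (about 20 mm from the top camera), right at the 20 mm limit. I put that down to the detector, since the arm never went near the marker. The robot ended clear of everything.

**Possible problem:** When the finger bottomed out pressing the cover shut, the wrist force read 111 N at the end of that move, close to the 120 N limit. I sent one more small press straight after it without checking. The reading was back near zero afterwards, but the peak between readings is not known.

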